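# Fill the gap in a gift tray with the serving tongs

### The arm

A 6-joint arm with a two-finger parallel gripper is mounted at the origin on a cart in front of the work surface, level with it; the furniture and walls round the work are solid. World frame = base frame: x ahead of the robot, y to its left, z up, the work surface at z = 0. Lengths are in m, angles in rad, forces in N, time in s.
With the tool pointing down it reaches from about 0.325 to 0.775 m from the base axis. Payload 5.5 kg.
Tool frame: the origin (TCP) lies at the centre of the arm's flange, where the gripper is bolted on; the fingertips stand 173 mm ahead of it and the grasp point (between the pads) lies 155 mm ahead of it; z points along the fingers, x is the direction in which the jaws open and shut, and the axes are right-handed (so a half turn about z gives the same grasp; the last joint's range is limited). The gripper opens to 85 mm and grips with 20 to 120 N. Pads are 22 mm wide; open, the fingers measure 114 mm over their backs; the gripper's body (76 mm by 85 mm) begins 54 mm behind the grasp point. The pads swing forward as they close: fully open they stand 13 mm farther back than shut.
Start: joints at [1.261, 0.091, 1.231, -0, 1.82, -0.057], TCP at [0.15, 0.581, 0.405] pointing down, gripper open.
Joint ranges: [-2.87, 2.87], [-0.86, 2.18], [0.17, 2.46], [-1.51, 4.65], [0.06, 2.69], [-2.65, 2.65]. Speed limits (rad/s): [2.57, 2.57, 3.01, 3.14, 3.14, 3.14].

### API

Orientations are given as a rotation vector (axis times angle).
In Python, from workcell import r gives the robot as it stands. The module is installed in compiled form; this text tells all that it offers.
- The arm moves only by the shell command python3 -m inch 'ROWS'. ROWS is JSON, a list of rows, each a list of 7 numbers: the shift along the world's x, y, z in m, then the turn, a rotation vector about the world's x, y, z in rad, then the opening, from 0 (shut) to 1 (fully open). In form: [[dx, dy, dz, rx, ry, rz, hand], ...]. A call has 1 to 12 rows; each row shifts and turns the commanded pose from where the row before left it; what a row does not reach is not made up. A row lasts 1/10 s, in which the tool goes at most 50 mm and 8.59 degrees, less where a joint would pass 70% of its speed; a pose out of reach is approached as far as the arm can. A call is refused whole if a number of a shift passes 0.05 or a number of a turn 0.15, either way. A call with a gripper value outside its range is refused whole. The fingers move at their own pace and stop on an object; the grip force is fixed at half the most. Time passes only in rows, so rows that do not move let the fingers close. It gives the time, the measured TCP pose, the force and the opening at its end, in the units of the state.
- r.get_state(): the state, without advancing time (a new reading comes with each control period).
- r.capture(name): name is "side" or "top" or "wrist"; returns a dict with "frame" (384x512x3 uint8, red, green, blue), "depth" (384x512 float32, m along the optical axis (not along the pixel's ray), 0 where there is no reading), "camera_matrix" (3x3 intrinsics, pixels), "dist_coeffs" ([k1, k2, p1, p2, k3] as OpenCV has them; the pictures are not rectified), "xyz" and "rotation" of the camera in the world. Camera axes: x right, y up, looking along -z (the intrinsics and any distortion apply to the point x, -y, -z); pixel columns grow to the right and rows downward; lengths in m; the calibration is good to about 2 mm. A picture is of the moment at which its call begins.
- r.close_job(): hands the job in, once; it reports no verdict.
The state is a dict: "t": time; "joints": joint angles; "qvel": joint speeds; "tau": joint torques, N m; "tcp_pos": TCP position; "ee_rot": TCP orientation; "wrist_force": force on the tool from outside, world axes, zero at the start; "moment": the same for the moment, N m; "finger_gap": finger opening in m.
Only numpy, scipy, OpenCV 4.12 (cv2) and the standard library are available. Lean on these libraries where they do the work, as an engineer would, in place of code of your own. Each camera call takes 0.05 s, during which the arm holds its last target. There are 200 camera calls.

### The job

Take the serving tongs out of their wooden caddy and with them squeeze and lift the chocolate bar with the three round domes from the marble slab; set it down gently, flat and fully inside the empty compartment of the cardboard gift tray, lying along the compartment, and let it go. Then stand the tongs back upright in their caddy, without dropping them. Touch the bars from the slab only with the tongs, leave the two other bars on it where they are, and do not shift the things standing round about.

Things in the scene. Friction and masses are not known exactly. Their poses are not given: they have to be found in the camera images.
- tongs_grip (a point): Upright steel serving tongs, jaws down, about 140 g, loose in the caddy: a bridge on top joins two flat arms (24 mm wide along x) that slide towards each other along y. This point lies midway between the arms where to grip them across y: 75 mm above the jaw tips; the bridge (34 mm wide along y) starts 17 mm and the tongs end 29 mm above it. Arms here: 60 mm outside to outside when open. z up.
- tongs_jaws (a point): Midway between the jaw tips, the tongs' lower end (starts on the caddy floor). Jaws: 24 mm wide along x, 20 mm high, 5 mm thick; open, 40 mm apart inside. Jaws shut by as much as the arms are squeezed: arms 54 mm outside = jaws 34 mm apart inside, 44 mm = 24 mm (on a bar). From 16 mm above the tips up, the arms stand 5 mm outside each jaw.
- tongs_left (a joint): how far each arm is squeezed in (m), both always alike and parallel: 0 sprung open, 0.008 on a bar, 0.012 fully shut (arms 36 mm outside, jaws 16 mm apart inside). Springs push each arm out with 5 N when open, 9 N at 0.008, 11 N fully shut, so the tongs stay in a grip held at about 54 mm with the jaws open.
- caddy: Fixed wooden caddy, an open rectangular cup 60 (x) x 84 (y) x 46 mm high; inside 44 x 68 mm, inner floor 6 mm above the table. Origin at the centre of its underside. The tongs start in it with their y along its y, give or take a few degrees.
- slab: Fixed white marble slab 130 (x) x 260 (y) x 10 mm high, origin at the centre of its underside; three brown chocolate bars lie on it side by side, 85 mm apart along its y, each roughly along its x, in any order.
- domed_bar_center (a point): The chocolate bar with three round domes in a row on its top: a loose brown block 80 (x, its length) x 24 (y) x 22 mm high, with domes that rise to 32 mm; 60 g. The point is the centre of the block, 11 mm above its underside; z up.
- flat_bar_center (a point): Chocolate bar with a plain flat top, 80 x 24 x 22 mm, loose on the slab; the point is its centre, 11 mm above its underside. To be left alone.
- ridged_bar_center (a point): Chocolate bar with five low cross ridges on top, 80 x 24 mm block 22 mm high (26 mm with ridges), loose on the slab; the point is its centre, 11 mm above its underside. To be left alone.
- gift_tray: Fixed open cardboard gift tray 102 (x) x 156 (y) mm, walls and dividers 16 mm high, floor 4 mm thick; three compartments side by side along its y, each 92 (x) x 46 (y) mm, centres 50 mm apart. The middle one and the one at -y hold chocolate bars fixed to the tray; the one at +y is empty. Origin at the centre of its underside.
- empty_slot (a point): centre of the floor of the empty compartment of the gift tray (92 mm along x, 46 mm along y); its floor is 4 mm above the table, its walls rise 12 mm above its floor; z up
- price_sign: small oak block 22 x 52 x 16 mm with a price card 62 mm high, loose, in front of the work; origin at its underside. Leave alone.
- price_sign_far: the same kind of price sign, loose, behind the slab. Leave alone.
- nib_canister: small green canister with wooden lid, 64 mm across, 75 mm high, loose, behind the slab; origin at its underside. Leave alone.
- bar_pack: spotted gift pack, a bar 70 x 187 x 49 mm lying across, loose, in front of the slab; origin at its underside. Leave alone.
Mind the look-alikes: they are no part of the job. Of the things that look like the gift_tray, the smaller one is meant. Of the things shaped like the part that bears tongs_grip, the bare steel one is meant.

How it is judged:
By the outcome, as a careful person would: the job done as asked, in the order asked, and still so for the second after the job is handed in, with the robot touching nothing.
It also fails if it takes over 51 s, if anything falls off the work surface, if the arm or the gripper's body presses on something with over 40 N, if the wrist force passes 120 N, or if a joint passes its speed limit or range.

## Working session

There is one attempt and no reset: what is moved stays moved. The work goes in short steps, Python scripts to look and compute and a shell command to move; the robot and the scene stay as the last step left them, time stands still between calls to the robot, and variables do not carry over. Pictures are saved under pics/ and viewed, about 8 in all and at most 12, crops included, and the job is handed in when it is done.

```bash
mkdir -p pics
cat > h.py <<'E'
import numpy as np, cv2
from workcell import r
def cap(n,save=None):
    c=r.capture(n)
    if save: cv2.imwrite('pics/'+save,c['frame'][:,:,::-1])
    np.savez('/tmp/%s.npz'%n,**{k:np.array(v) for k,v in c.items()})
    return c
def world(c):
    K=np.array(c['camera_matrix'],float);D=np.array(c['dist_coeffs'],float)
    d=c['depth'];h,w=d.shape
    u,v=np.meshgrid(np.arange(w),np.arange(h))
    p=cv2.undistortPoints(np.stack([u,v],-1).reshape(-1,1,2).astype(np.float64),K,D).reshape(h,w,2)
    P=np.stack([p[...,0]*d,-p[...,1]*d,-d],-1)
    R=np.array(c['rotation'],float)
    if R.shape!=(3,3): R=cv2.Rodrigues(R)[0]
    W=P@R.T+np.array(c['xyz']); W[d==0]=np.nan
    return W
E
python3 - <<'E'
from h import *
print(r.get_state())
t=cap('top','top.png');s=cap('side','side.png')
print(t['xyz'],t['rotation'],s['xyz'],t['camera_matrix'],t['dist_coeffs'])
im=np.hstack([cv2.imread('pics/top.png')]);cv2.imwrite('pics/top2.png',cv2.resize(im,(800,600)))
E
```

```text
{'t': 0.0, 'joints': array([ 1.26129148e+00,  9.18769905e-02,  1.23191049e+00,  4.59159503e-05,
        1.81983931e+00, -5.66746325e-02]), 'qvel': array([-0.00062686, -0.00138736,  0.00131539, -0.00031543,  0.00031356,
       -0.00063721]), 'tau': array([-8.66478913e-04, -4.58742821e+01, -4.18017268e+01, -3.09410016e-04,
        1.20239815e-02, -5.69500423e-05]), 'tcp_pos': array([0.15008224, 0.58097825, 0.40352579]), 'ee_rot': array([ 2.48289744,  1.92296862, -0.00267162]), 'wrist_force': array([-0.57286731, -0.62106402,  0.26469408]), 'moment': array([-0.03674636,  0.01901017, -0.06294056]), 'finger_gap': 0.085383991307897}
[ 0.03252231 -0.33750492  1.71777476] [ 0.28464615 -0.18246523 -1.1655585 ] [0.55683956 1.14406936 0.88540294] [[400.53646552   0.         260.07613402]
 [  0.         400.53646552 189.91188256]
 [  0.           0.           1.        ]] [-0.03025423  0.          0.          0.          0.        ]
```

View pics/top2.png

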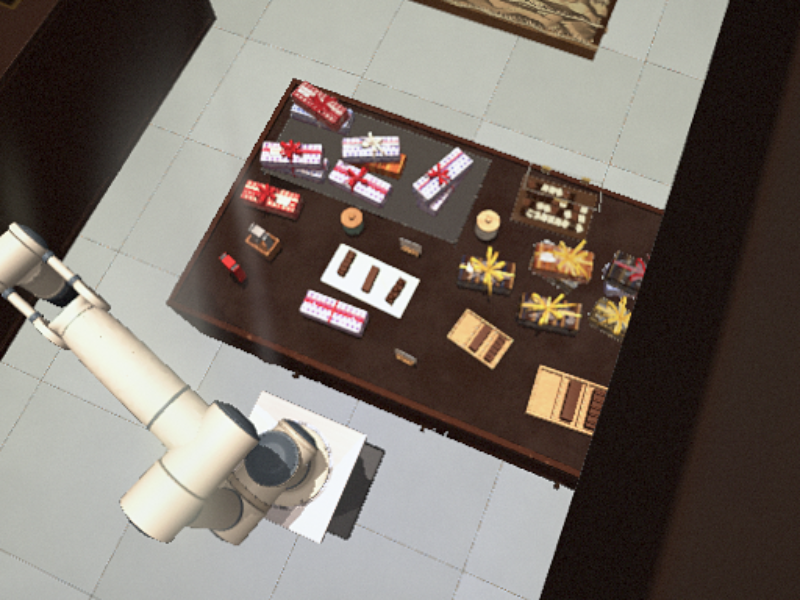

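View pics/side.png

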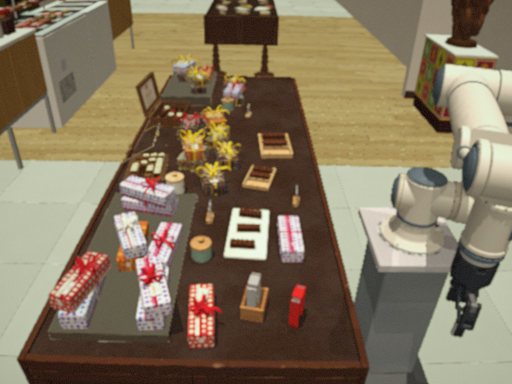

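Top view (800×600): steel tongs in the caddy at (262,240), with a red lookalike at (232,265). The slab is at (370,280) with three bars. The smaller tray is at (480,338), with a larger lookalike at (568,400). I'll choose the steel tongs and the smaller tray, and start with coarse positions.

```bash
cat > m.py <<'E'
from h import *
t=np.load('/tmp/top.npz');W=world(t);
def at(x,y):
    x,y=int(x*.64),int(y*.64); return W[y,x].round(3)
for n,p in dict(tongs=(262,232),caddy=(262,245),red=(232,265),slabc=(370,282),b1=(346,263),b2=(371,279),b3=(397,291),tray=(480,338),trayempty=(463,327),can=(351,220),sign=(405,357),signfar=(410,245),pack=(334,312)).items(): print(n,at(*p))
b=cv2.imread('pics/top.png');g=b.min(2)
m=(g>150)&(abs(W[...,2]-.01)<.02)&(W[...,0]>.3)
n,l,s,c=cv2.connectedComponentsWithStats(m.astype(np.uint8));i=1+s[1:,4].argmax()
P=W[l==i][:,:2].astype(np.float32);print('slab',cv2.minAreaRect(P))
s=np.load('/tmp/side.npz');print(s['xyz'],s['camera_matrix'][0,0])
W2=world(s);
for n,(x,y) in dict(tongtop=(254,277),caddy=(254,310),red=(298,290),tray=(260,178),b1=(244,243),b2=(247,228),b3=(251,213)).items(): print(n,W2[y,x].round(3))
q=W2.reshape(-1,3);q=q[(q[:,0]>.1)&(q[:,0]<.7)&(q[:,2]>.06)&(q[:,2]<.14)&(q[:,1]>.1)&(q[:,1]<.5)]
a=cv2.imread('pics/side.png')[190:340,180:330];a=cv2.resize(a,(500,500),interpolation=3)
d=cv2.imread('pics/top.png')[120:270,130:330];d=cv2.resize(d,(667,500)[0:2])[:,:]
cv2.imwrite('pics/c1.png',cv2.resize(np.hstack([a,d[:,:,:]]),(800,343)))
E
python3 m.py
```

```text
tongs [0.544 0.332 0.1  ]
caddy [0.538 0.353 0.006]
red [0.425 0.366 0.095]
slabc [0.547 0.005 0.023]
b1 [0.569 0.087 0.039]
b2 [0.554 0.003 0.034]
b3 [ 0.547 -0.083  0.04 ]
tray [ 0.513 -0.348  0.023]
trayempty [ 0.531 -0.292  0.002]
can [0.692 0.126 0.061]
sign [ 0.384 -0.175  0.02 ]
signfar [ 0.692 -0.061  0.044]
pack [0.42  0.056 0.052]
slab ((0.5589907765388489, 0.011956334114074707), (0.2660251557826996, 0.13004045188426971), 85.8978500366211)
[0.55683956 1.14406936 0.88540294] 427.89675133567255
tongtop [0.539 0.335 0.111]
caddy [0.538 0.385 0.043]
red [0.429 0.373 0.104]
tray [ 0.513 -0.34   0.008]
b1 [0.569 0.102 0.032]
b2 [0.561 0.016 0.025]
b3 [ 0.548 -0.062  0.031]
```

View pics/c1.png

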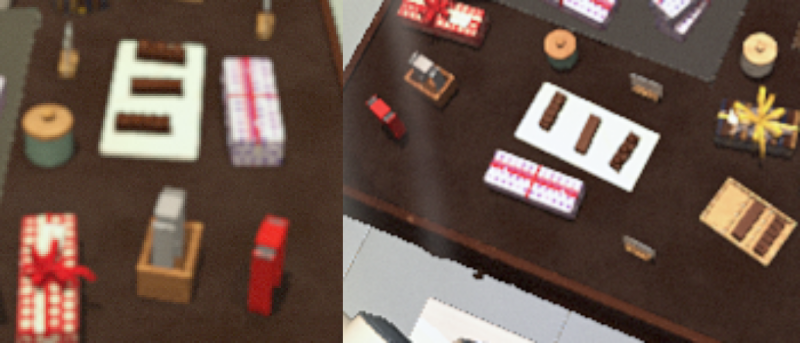

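```bash
python3 -m inch '[[0.036,-0.026,0,0,0,0.025,1],[0.036,-0.026,0,0,0,0.025,1],[0.036,-0.026,0,0,0,0.025,1],[0.036,-0.026,0,0,0,0.025,1],[0.036,-0.026,0,0,0,0.025,1],[0.036,-0.026,0,0,0,0.025,1],[0.036,-0.026,0,0,0,0.025,1],[0.036,-0.026,0,0,0,0.025,1],[0.036,-0.026,0,0,0,0.025,1],[0.036,-0.026,0,0,0,0.025,1],[0,0,0,0,0,0,1],[0,0,0,0,0,0,1]]'
python3 - <<'E'
from h import *
w=cap('wrist','w1.png');print(w['xyz'],w['rotation'],w['camera_matrix'][0],r.get_state()['tcp_pos'],r.get_state()['ee_rot'])
E
```

```text
t: 1.3
tcp_pos: [0.5108, 0.3203, 0.4037]
ee_rot: [-2.227, -2.215, 0.003]
wrist_force: [-0.7, 0.1, 0.1]
finger_gap: 0.0856
[0.43659971 0.32085269 0.37334749] [-0.22950115 -0.22679093  1.55405471] [306.46582932   0.         264.01098348] [0.50997235 0.3210486  0.40411435] [-2.22465205e+00 -2.21697400e+00  1.55380382e-03]
```

View pics/w1.png

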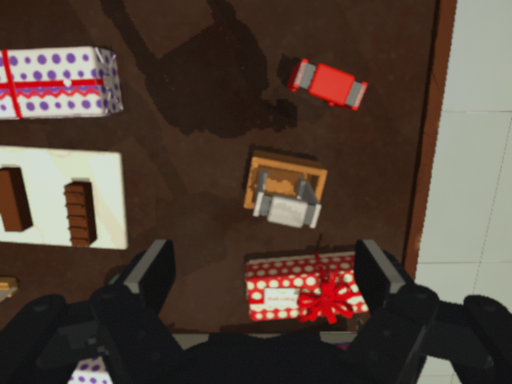

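Wrist view: steel tongs in the caddy at (287,195), red decoy at (330,83), ridged bar at (80,213), and flat bar at (12,200). That makes the domed bar the one at −y. Next I'll measure the tongs.

```bash
cat > t.py <<'E'
from h import *
w=np.load('/tmp/wrist.npz');W=world(w)
x0,x1,y0,y1=.42,.75,.2,.48
A=W[...,0];B=W[...,1];Z=W[...,2]
def rect(m,n):
    k,l,s,c=cv2.connectedComponentsWithStats(m.astype(np.uint8))
    i=1+s[1:,4].argmax();P=W[l==i];r_=cv2.minAreaRect(P[:,:2].astype(np.float32))
    print(n,len(P),np.round(r_[0],4),np.round(r_[1],4),round(r_[2],1),'zmed',np.nanmedian(P[:,2]).round(4))
roi=np.zeros(Z.shape,bool);roi[140:240,235:335]=True
rect(roi&(Z>.102)&(Z<.125),'bridge top')
rect(roi&(Z>.036)&(Z<.056),'rim')
rect(roi&(Z>.02)&(Z<.2),'all')
roi=np.zeros(Z.shape,bool);roi[245:325,235:360]=True
rect(roi&(Z>.02)&(Z<.2),'gift');print(np.nanmax(Z[roi]))
print('table z',np.nanmedian(Z[20:120,160:250]))
E
python3 t.py
```

```text
bridge top 1567 [0.5392 0.3415] [0.0593 0.0265] 76.8 zmed 0.109
rim 1229 [0.536  0.3429] [0.0829 0.0597] 79.4 zmed 0.0457
all 3521 [0.5361 0.3429] [0.0829 0.0599] 79.1 zmed 0.0676
gift 6216 [0.6663 0.3668] [0.0824 0.1405] 4.8 zmed 0.0509
0.2559039123396675
table z -0.00010246542859054797
```

```bash
python3 -m inch '[[0.0056,0.0043,-0.014,0,0,-0.045,1],[0.0056,0.0043,-0.014,0,0,-0.045,1],[0.0056,0.0043,-0.014,0,0,-0.045,1],[0.0056,0.0043,-0.014,0,0,-0.045,1],[0.0056,0.0043,-0.014,0,0,-0.045,1],[0,0,0,0,0,0,1],[0,0,0,0,0,0,1]]'
python3 - <<'E'
from h import *
w=cap('wrist','w2.png');print(r.get_state()['tcp_pos'],r.get_state()['ee_rot'])
E
```

```text
t: 2.05
tcp_pos: [0.5371, 0.3434, 0.3348]
ee_rot: [-2.456, -1.958, 0.001]
wrist_force: [0.5, -0.1, 0.7]
finger_gap: 0.0852
[0.53725103 0.34316156 0.33566938] [2.45713150e+00 1.95750921e+00 1.25354207e-03]
```

View pics/w2.png

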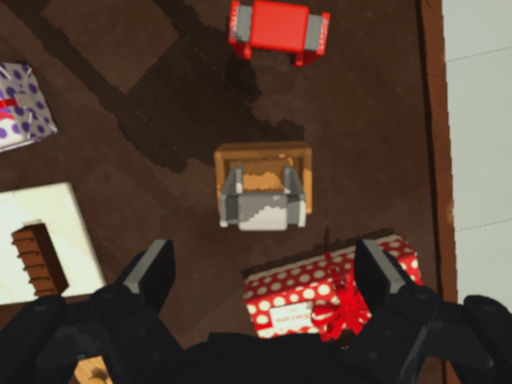

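The tongs are centred at column 264 with the jaws aligned, so I'm descending.

```bash
python3 t.py 2>&1 | head -3; python3 -m inch '[[0,0,-0.025,0,0,0,1],[0,0,-0.025,0,0,0,1],[0,0,-0.025,0,0,0,1],[0,0,-0.015,0,0,0,1],[0,0,-0.0095,0,0,0,1],[0,0,0,0,0,0,0.8],[0,0,0,0,0,0,0.7],[0,0,0,0,0,0,0.66],[0,0,0,0,0,0,0.63],[0,0,0,0,0,0,0.63],[0,0,0,0,0,0,0.63]]'
```

```text
bridge top 2425 [0.5405 0.3466] [0.049  0.0261] 77.1 zmed 0.1095
rim 1282 [0.5377 0.3516] [0.0655 0.0593] 78.4 zmed 0.0458
all 4577 [0.5374 0.3504] [0.0678 0.0594] 78.4 zmed 0.1035
t: 3.2
tcp_pos: [0.5385, 0.3426, 0.2376]
ee_rot: [2.459, 1.954, 0.005]
wrist_force: [-0.3, -0.7, 6.0]
finger_gap: 0.0541
```

```bash
python3 -m inch '[[0,0,0.01,0,0,0,0.63],[0,0,0.02,0,0,0,0.63],[0,0,0.03,0,0,0,0.63],[0,0,0.03,0,0,0,0.63],[0,0,0.03,0,0,0,0.63],[0,0,0,0,0,0,0.63],[0,0,0,0,0,0,0.63]]'
python3 - <<'E'
from h import *
w=cap('wrist','w3.png');s=cap('side','s3.png');st=r.get_state();print(st['tcp_pos'],st['ee_rot'],st['finger_gap'])
W=world(s)
print(np.round(s['xyz'],3))
P=W.reshape(-1,3);i=(abs(P[:,0]-.54)<.05)&(abs(P[:,1]-.345)<.05)&(P[:,2]>.055)
print(np.nanmin(P[i],0),np.nanmax(P[i],0),np.nanpercentile(P[i][:,2],[1,3,5,10]))
a=cv2.imread('pics/w3.png');b=cv2.imread('pics/s3.png')[180:340,190:340]
cv2.imwrite('pics/c3.png',np.hstack([cv2.resize(a,(440,330)),cv2.resize(b,(330,330))]))
E
```

```text
t: 3.9
tcp_pos: [0.5381, 0.3425, 0.3559]
ee_rot: [2.459, 1.954, 0.002]
wrist_force: [0.2, -0.2, -2.3]
finger_gap: 0.0538
[0.53795199 0.34236204 0.35308974] [-2.45913201 -1.95421623  0.00489286] 0.05396693141115363
[0.557 1.144 0.885]
[0.49003914 0.29540153 0.1221371 ] [0.58999592 0.39499651 0.56812218] [0.13879894 0.15742989 0.18126696 0.26082131]
```

View pics/c3.png

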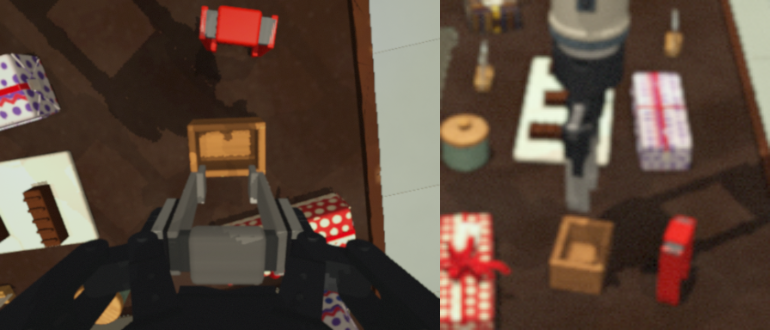

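The tongs are lifted clean. The domed bar is the one at −y on the slab, so I'm going there at travel height.

```bash
python3 -m inch '[[0,-0.03,0,0,0,0.015,0.63],[0,-0.042,0,0,0,0.015,0.63],[0,-0.042,0,0,0,0.015,0.63],[0,-0.042,0,0,0,0.015,0.63],[0,-0.042,0,0,0,0.015,0.63],[0,-0.042,0,0,0,0.015,0.63],[0,-0.042,0,0,0,0.015,0.63],[0,-0.042,0,0,0,0.015,0.63],[0,-0.042,0,0,0,0.015,0.63],[0,-0.03,0,0,0,0.015,0.63],[0,-0.02,0,0,0,0,0.63],[0,0,0,0,0,0,0.63]]'
python3 -m inch '[[0,0,0,0,0,0,0.63],[0,0,0,0,0,0,0.63]]'
cat > b.py <<'E'
from h import *
w=cap('wrist','w4.png');W=world(w);st=r.get_state();print(st['tcp_pos'],st['ee_rot'],st['finger_gap'],w['xyz'])
f=w['frame'].astype(int);Z=W[...,2]
m=(f.sum(2)<330)&(f[...,0]-f[...,2]>10)&(Z>.022)&(Z<.06)
k,l,s,c=cv2.connectedComponentsWithStats(m.astype(np.uint8))
for i in range(1,k):
    if s[i,4]>300:
        P=W[l==i]
        zt=P[abs(P[:,2]-.032)<.006]
        print(c[i].round(),s[i,4],*[np.round(v,4) for v in cv2.minAreaRect(P[:,:2].astype(np.float32))],'zp',np.nanpercentile(P[:,2],[5,50,98]).round(4))
sl=(f.min(2)>140)&(abs(Z-.01)<.008)
k,l,s,c=cv2.connectedComponentsWithStats(sl.astype(np.uint8));i=1+s[1:,4].argmax();print('slab',cv2.minAreaRect(W[l==i][:,:2].astype(np.float32)),np.median(W[l==i][:,2]))
E
python3 b.py
```

```text
t: 5.2
tcp_pos: [0.5377, -0.076, 0.3529]
ee_rot: [-2.308, -2.127, 0.004]
wrist_force: [0.2, 1.1, -1.5]
finger_gap: 0.0537
t: 5.4
tcp_pos: [0.5381, -0.0727, 0.3542]
ee_rot: [-2.304, -2.133, 0.001]
wrist_force: [0.0, -0.2, -0.9]
finger_gap: 0.0538
[ 0.53809403 -0.07254683  0.35453138] [-2.30389475e+00 -2.13414707e+00  5.76838634e-04] 0.053986839390413724 [ 0.46413908 -0.06681669  0.3238439 ]
[127.   6.] 954 [ 0.384  -0.1748] [0.0666 0.0022] 84.8018 zp [0.0243 0.0425 0.0594]
[414.  34.] 1428 [0.4271 0.0588] [0.1056 0.0543] 68.6693 zp [0.0474 0.0487 0.0505]
[315.  42.] 313 [ 0.4245 -0.0189] [0.0297 0.0117] 89.8004 zp [0.0308 0.0479 0.0498]
[  5. 174.] 751 [ 0.5172 -0.3365] [0.0126 0.0797] 72.3251 zp [0.0227 0.026  0.0277]
[264. 183.] 1767 [ 0.5502 -0.0737] [0.0227 0.0789] 79.7811 zp [0.0309 0.0366 0.0422]
[344. 183.] 1909 [0.5555 0.0067] [0.0236 0.0789] 88.7953 zp [0.0269 0.0319 0.0335]
[426. 194.] 2007 [0.574  0.0909] [0.0242 0.0777] 85.6847 zp [0.0244 0.0322 0.0372]
[ 59. 298.] 770 [ 0.6668 -0.3125] [0.0198 0.0877] 11.0766 zp [0.0232 0.0389 0.0498]
[ 20. 319.] 571 [ 0.6853 -0.3555] [0.0367 0.0414] 12.3072 zp [0.0321 0.044  0.0583]
[385. 359.] 707 [0.7816 0.057 ] [0.0261 0.0657] 89.1911 zp [0.0311 0.0322 0.0544]
slab ((0.5577227473258972, 0.01084958016872406), (0.2589084804058075, 0.12916909158229828), 86.0233154296875) 0.010121203248320887
```

View pics/w4.png

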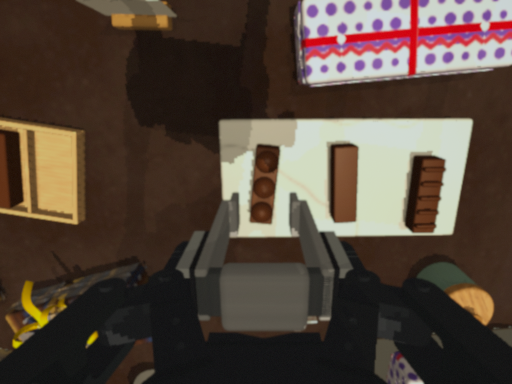

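Domed bar seen at pixel (264,183), flat (344,183), ridged (426,194). The top height of 0.042 and the size both fit. Next: jaw tips relative to the TCP.

Run:
```python
from h import *
w=np.load('/tmp/wrist.npz');W=world(w);Z=W[...,2]
for n,(a,b) in dict(L=(222,245),R=(284,306)).items():
    q=W[185:240,a:b].reshape(-1,3);q=q[(q[:,2]>.08)&(q[:,2]<.16)]
    print(n,len(q),q.min(0),q.max(0),np.percentile(q[:,2],[2,5,20]),np.median(q[q[:,2]<.145],0))
c=np.array([.5502,-.0737]);t=np.array([.5381,-.0727]);print(c-t)
t=np.load('/tmp/wrist.npz');a=W[110:225,0:90];m=(a[...,2]>.012)&(a[...,2]<.02)
print('tray rim',cv2.minAreaRect(a[m][:,:2].astype(np.float32)))
```

```text
L 606 [ 0.5248407  -0.09811127  0.12279354] [ 0.54946378 -0.08843609  0.15993417] [0.12620407 0.12869769 0.13989685] [ 0.5340968  -0.09126674  0.14320123]
R 583 [ 0.52815343 -0.05670158  0.12302072] [ 0.55194397 -0.04588773  0.15984296] [0.12547363 0.12845293 0.13964497] [ 0.53784214 -0.05339993  0.14320341]
[ 0.0121 -0.001 ]
tray rim ((0.523280143737793, -0.31177377700805664), (0.08772639185190201, 0.10311610996723175), 76.03118133544922)
```

```bash
python3 -m inch '[[0.003,0,-0.015,0,0,-0.025,0.63],[0.003,0,-0.015,0,0,-0.025,0.63],[0.003,-0.001,-0.015,0,0,-0.025,0.63],[0.003,0,-0.015,0,0,-0.026,0.63],[0,0,0,0,0,0,0.63],[0,0,0,0,0,0,0.63]]'
python3 - <<'E'
from h import *
w=cap('wrist','w5.png');W=world(w);Z=W[...,2];st=r.get_state();print(st['tcp_pos'],st['ee_rot'])
th=2*np.arctan2(st['ee_rot'][1],st['ee_rot'][0]);o=st['tcp_pos'][:2];print(np.degrees(th)%360)
ax=np.array([np.cos(th),np.sin(th)]);
if ax[1]<0: ax=-ax
def loc(P): d=P[:,:2]-o; return d@ax, d@np.array([ax[1],-ax[0]])
f=w['frame'].astype(int)
m=(f.sum(2)<330)&(f[...,0]-f[...,2]>10)&(Z>.025)&(Z<.045)&(abs(W[...,1]+.073)<.03)&(abs(W[...,0]-.55)<.06)
P=W[m];a,b=loc(P);print('bar',cv2.minAreaRect(P[:,:2].astype(np.float32)),np.percentile(a,[1,50,99]),b.min(),b.max())
m=(Z>.055)&(Z<.078)&(abs(W[...,1]+.073)<.04)&(abs(W[...,0]-.55)<.03)
P=W[m];a,b=loc(P);
for s in (a<0,a>0): print('jaw',s.sum(),a[s].min(),a[s].max(),b[s].min(),b[s].max(),np.percentile(P[s][:,2],1))
E
```

```text
t: 6.05
tcp_pos: [0.5501, -0.0745, 0.2944]
ee_rot: [-2.41, -2.014, 0.002]
wrist_force: [0.6, -0.5, -0.6]
finger_gap: 0.054
[ 0.55016295 -0.0745877   0.29540089] [2.41068678e+00 2.01430718e+00 1.55551153e-04]
79.76250600057567
bar ((0.5507421493530273, -0.07328188419342041), (0.023612475022673607, 0.079694963991642), 79.02568817138672) [-0.01014121  0.00083979  0.01247444] -0.03948291122715493 0.04012837702741414
jaw 103 -0.021818996398778535 -0.016692391601291025 -0.011507332124331172 0.011838288980015663 0.06386404541199336
jaw 98 0.016676601337801546 0.0219116186290219 -0.011537913032529394 0.011699335016021072 0.0641037509977115
```

```bash
python3 -m inch '[[0,0.001,-0.016,0,0,-0.01,0.63],[0,0,-0.016,0,0,0,0.63],[0,0,-0.012,0,0,0,0.63],[0,0,-0.005,0,0,0,0.63],[0,0,0,0,0,0,0.63],[0,0,0,0,0,0,0.58],[0,0,0,0,0,0,0.54],[0,0,0,0,0,0,0.51],[0,0,0,0,0,0,0.49],[0,0,0,0,0,0,0.49],[0,0,0,0,0,0,0.49]]'
python3 -m inch '[[0,0,0,0,0,0,0.48],[0,0,0,0,0,0,0.48]]'
```

```text
t: 7.2
tcp_pos: [0.5503, -0.0736, 0.2473]
ee_rot: [2.42, 2.001, 0.002]
wrist_force: [0.2, 0.4, 3.5]
finger_gap: 0.0422
t: 7.4
tcp_pos: [0.5503, -0.0736, 0.2474]
ee_rot: [2.42, 2.001, 0.002]
wrist_force: [-0.5, -0.1, 5.1]
finger_gap: 0.0419
```

```bash
python3 -m inch '[[0,0,0.005,0,0,0,0.48],[0,0,0.01,0,0,0,0.48],[0,0,0.02,0,0,0,0.48],[0,0,0.03,0,0,0,0.48],[0,0,0,0,0,0,0.48],[0,0,0,0,0,0,0.48]]'
cat > c.py <<'E'
from h import *
import sys
w=cap('wrist',sys.argv[1]);W=world(w);Z=W[...,2];st=r.get_state();print(st['tcp_pos'],st['ee_rot'],st['finger_gap'],st['t'])
th=2*np.arctan2(st['ee_rot'][1],st['ee_rot'][0]);o=st['tcp_pos'];print(np.degrees(th)%360)
ax=np.array([np.cos(th),np.sin(th)]);
if ax[1]<0: ax=-ax
d=W[...,:2]-o[:2];a=d@ax;b=d@np.array([ax[1],-ax[0]]);f=w['frame'].astype(int)
m=(f.sum(2)<360)&(f[...,0]-f[...,2]>10)&(abs(a)<.03)&(abs(b)<.06)&(Z-o[2]>-.245)&(Z-o[2]<-.19)
k,l,s,_=cv2.connectedComponentsWithStats(m.astype(np.uint8))
i=1+s[1:,4].argmax();m=l==i
rr=cv2.minAreaRect(np.stack([a[m],b[m]],1).astype(np.float32));print('bar in tool',rr,'z rel',np.percentile(Z[m]-o[2],[2,50,98]),m.sum())
q=m&(Z>o[2]-.208-.006)
print('top/front z',np.polyfit(b[m],Z[m],1))
E
python3 c.py w6.png
```

```text
t: 8.0
tcp_pos: [0.5501, -0.0736, 0.3117]
ee_rot: [2.42, 2.001, 0.001]
wrist_force: [-0.9, 1.2, -2.3]
finger_gap: 0.0419
[ 0.54993276 -0.0735437   0.31025159] [-2.42027219e+00 -2.00155850e+00  1.28628116e-03] 0.04205122535895619 8.05
79.1813109647099
bar in tool ((-0.0004006382077932358, -0.0029407739639282227), (0.042398352175951004, 0.07318565994501114), 2.618150234222412) z rel [-0.22431577 -0.21056816 -0.19585569] 4987
top/front z [0.05238416 0.10059941]
```

View pics/w6.png

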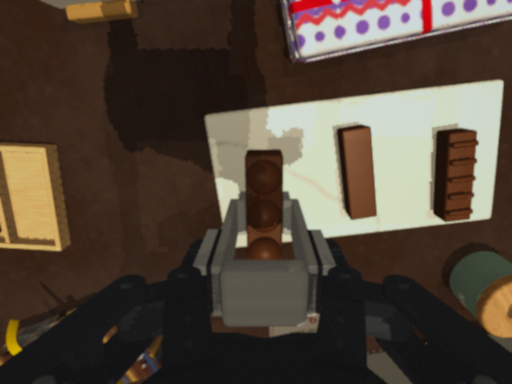

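The domed bar is held level and centred, with the other two bars unmoved. On to the tray.

```bash
python3 -m inch '[[-0.002,-0.015,0.01,0,0,0,0.48],[-0.003,-0.03,0.01,0,0,0,0.48],[-0.003,-0.035,0.01,0,0,0,0.48],[-0.003,-0.035,0,0,0,0,0.48],[-0.003,-0.035,0,0,0,0,0.48],[-0.003,-0.03,0,0,0,0,0.48],[0,-0.015,0,0,0,0,0.48],[0,0,0,0,0,0,0.48],[0,0,0,0,0,0,0.48],[0,0,0,0,0,0,0.48]]'
python3 - <<'E'
from h import *
w=cap('wrist','w7.png');W=world(w);st=r.get_state();print(st['tcp_pos'],st['ee_rot'],st['finger_gap'])
Z=W[...,2];f=w['frame'].astype(int)
m=(f[...,0]>130)&(f[...,0]-f[...,2]>20)&(Z<.022)&(Z>.001)&(W[...,0]>.42)&(W[...,0]<.62)&(W[...,1]<-.2)&(W[...,1]>-.42)
m0=m
for n,lo,hi in (('rim',.012,.02),('all',.001,.022),('floor',.001,.0075)):
    k,l,s,c=cv2.connectedComponentsWithStats((m&(Z>lo)&(Z<hi)).astype(np.uint8));i=1+s[1:,4].argmax()
    P=W[l==i];print(n,s[i],c[i].round(),cv2.minAreaRect(P[:,:2].astype(np.float32)),np.median(P[:,2]))
E
```

```text
t: 9.05
tcp_pos: [0.5333, -0.2676, 0.341]
ee_rot: [-2.419, -2.003, -0.0]
wrist_force: [-0.2, -0.3, -2.5]
finger_gap: 0.0422
[ 0.53332886 -0.26747339  0.34113867] [-2.41912584e+00 -2.00371200e+00 -3.61490471e-04] 0.04210124439860948
rim [  99  113  164  106 2125] [166. 160.] ((0.5148268342018127, -0.34763532876968384), (0.15521453320980072, 0.10192252695560455), 75.8531265258789) 0.01616514061025376
all [  99  113  164  106 6929] [190. 161.] ((0.517922580242157, -0.3484156131744385), (0.15521453320980072, 0.10830775648355484), 75.8531265258789) 0.004695133306730381
floor [ 211  125   47   86 2553] [229. 162.] ((0.5272142291069031, -0.2979637682437897), (0.04550819844007492, 0.09100020676851273), 76.09512329101562) 0.004166077948924207
```

View pics/w7.png

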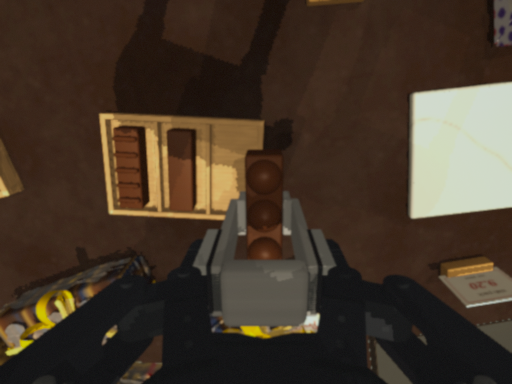

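Empty slot floor centre is at pixel (229,162), world (0.527,−0.298). Its size is 91×45.5 mm and the tray is 155×102 mm, so it's the right one. Now aligning and descending.

```bash
python3 -m inch '[[-0.002,-0.01,0,0,0,-0.018,0.48],[-0.002,-0.011,0,0,0,-0.019,0.48],[-0.002,-0.01,-0.01,0,0,-0.019,0.48],[0,0,-0.02,0,0,0,0.48],[0,0,-0.02,0,0,0,0.48],[0,0,-0.01,0,0,0,0.48],[0,0,0,0,0,0,0.48],[0,0,0,0,0,0,0.48]]'
cat > d.py <<'E'
from h import *
import sys
w=cap('wrist',sys.argv[1]);W=world(w);Z=W[...,2];st=r.get_state();print(st['tcp_pos'],st['ee_rot'])
th=np.radians(76);ax=np.array([np.cos(th),np.sin(th)]);o=np.array([.5271,-.2985])
d=W[...,:2]-o;a=d@ax;b=d@np.array([ax[1],-ax[0]]);f=w['frame'].astype(int)
br=(f.sum(2)<330)&(f[...,0]-f[...,2]>10)&(abs(a)<.022)&(abs(b)<.07)
# bar front part, b < -0.018 (free of jaws)
m=br&(b<-.016)&(Z>.02)
P=np.stack([a[m],b[m],Z[m]],1);print('bar front a,b',np.percentile(P[:,0],[2,50,98]).round(4),P[:,1].min().round(4),'z',np.percentile(P[:,2],[1,50,99]).round(4))
for x in (-.036,-.03,-.024,-.018):
    q=m&(abs(b-x)<.003);q2=np.stack([a[q],Z[q]],1)
    if len(q2): print(x,len(q2),np.percentile(q2[:,0],[3,97]).round(4),np.percentile(q2[:,1],[3,50,97]).round(4))
E
python3 d.py w8.png
```

```text
t: 9.9
tcp_pos: [0.5271, -0.2999, 0.2815]
ee_rot: [2.476, 1.933, 0.0]
wrist_force: [-0.2, -0.2, -2.4]
finger_gap: 0.0417
[ 0.52720773 -0.29984683  0.28230964] [2.47514026e+00 1.93223815e+00 8.36188803e-04]
bar front a,b [-0.0131 -0.0013  0.0097] -0.0394 z [0.0513 0.0708 0.1843]
-0.036 469 [-0.0124  0.0092] [0.0552 0.0664 0.072 ]
-0.03 423 [-0.0125  0.0092] [0.0652 0.0728 0.0762]
-0.024 332 [-0.0119  0.0085] [0.0666 0.0746 0.0768]
-0.018 238 [-0.0155  0.013 ] [0.0652 0.0726 0.1862]
```

```bash
python3 -m inch '[[0,0.001,-0.012,0,0,0,0.48],[0,0,-0.012,0,0,0,0.48],[0,0,-0.008,0,0,0,0.48],[0,0,-0.005,0,0,0,0.48],[0,0,0,0,0,0,0.48],[0,0,0,0,0,0,0.48]]'; python3 -m inch '[[0,0,-0.0015,0,0,0,0.48],[0,0,0,0,0,0,0.48],[0,0,0,0,0,0,0.48]]'; python3 -m inch '[[0,0,-0.001,0,0,0,0.48],[0,0,0,0,0,0,0.48],[0,0,0,0,0,0,0.48]]'
```

```text
t: 10.55
tcp_pos: [0.5271, -0.2986, 0.2442]
ee_rot: [-2.476, -1.934, 0.0]
wrist_force: [-0.1, 0.7, -2.0]
finger_gap: 0.0416
t: 10.85
tcp_pos: [0.5271, -0.2986, 0.243]
ee_rot: [2.476, 1.933, 0.0]
wrist_force: [-1.1, 0.4, -1.8]
finger_gap: 0.0417
t: 11.15
tcp_pos: [0.527, -0.2986, 0.2417]
ee_rot: [-2.476, -1.934, 0.0]
wrist_force: [0.2, 0.4, -2.2]
finger_gap: 0.0417
```

```bash
python3 d.py w9.png
```

```text
[ 0.52706567 -0.29858097  0.24167814] [2.47605047e+00 1.93355339e+00 3.04530153e-07]
bar front a,b [-0.0114 -0.0001  0.011 ] -0.0398 z [0.0219 0.0314 0.1455]
-0.036 414 [-0.0106  0.0103] [0.0249 0.0268 0.033 ]
-0.03 370 [-0.0106  0.0105] [0.0255 0.033  0.0358]
-0.024 317 [-0.0106  0.0101] [0.027  0.0346 0.0369]
-0.018 237 [-0.0141  0.0143] [0.0255 0.0325 0.1469]
```

```bash
python3 -m inch '[[0,0,-0.0008,0,0,0,0.48],[0,0,0,0,0,0,0.48],[0,0,0,0,0,0,0.48]]'; python3 -m inch '[[0,0,-0.0006,0,0,0,0.48],[0,0,0,0,0,0,0.48],[0,0,0,0,0,0,0.48]]'
```

```text
t: 11.5
tcp_pos: [0.5271, -0.2986, 0.2414]
ee_rot: [2.476, 1.933, 0.0]
wrist_force: [-0.7, 1.3, 1.7]
finger_gap: 0.0418
t: 11.8
tcp_pos: [0.5271, -0.2985, 0.2414]
ee_rot: [2.475, 1.933, 0.0]
wrist_force: [-3.1, 1.9, 4.9]
finger_gap: 0.0418
```

```bash
python3 -m inch '[[0,0,0,0,0,0,0.5],[0,0,0,0,0,0,0.52],[0,0,0,0,0,0,0.54],[0,0,0,0,0,0,0.56],[0,0,0,0,0,0,0.58],[0,0,0,0,0,0,0.59],[0,0,0,0,0,0,0.59],[0,0,0,0,0,0,0.59]]'; python3 d.py w10.png
```

```text
t: 12.6
tcp_pos: [0.5271, -0.2986, 0.2402]
ee_rot: [-2.476, -1.934, 0.0]
wrist_force: [0.1, -0.7, -0.7]
finger_gap: 0.0504
[ 0.52707914 -0.29857375  0.24024423] [ 2.47601586e+00  1.93357405e+00 -3.35413800e-05]
bar front a,b [-0.0113 -0.0001  0.011 ] -0.0393 z [0.0229 0.0314 0.1467]
-0.036 430 [-0.0105  0.0103] [0.0241 0.0263 0.0323]
-0.03 382 [-0.0106  0.0104] [0.0257 0.0326 0.0356]
-0.024 322 [-0.0106  0.0099] [0.0274 0.0344 0.0365]
-0.018 247 [-0.0159  0.016 ] [0.0253 0.0331 0.1482]
```

View pics/w10.png

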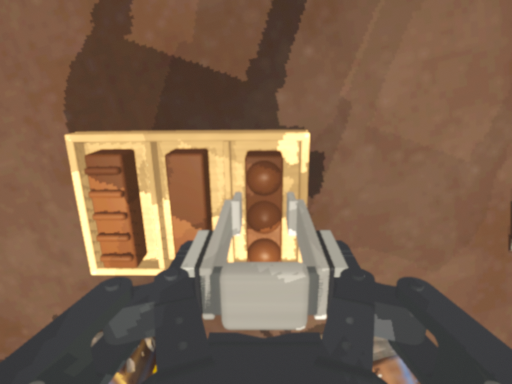

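The bar lies in the compartment with the jaws clear on both sides. Lifting out.

```bash
python3 -m inch '[[0,0,0.003,0,0,0,0.59],[0,0,0.006,0,0,0,0.59],[0,0,0.01,0,0,0,0.59],[0,0,0.015,0,0,0,0.59],[0,0,0.03,0,0,0,0.61],[0,0,0.04,0,0,0,0.63],[0,0,0.01,0,0,0,0.63],[0,0,0,0,0,0,0.63],[0,0,0,0,0,0,0.63]]'
python3 - <<'E'
from h import *
w=cap('wrist','w11.png');W=world(w);Z=W[...,2];st=r.get_state();print(st['tcp_pos'],st['ee_rot'],st['finger_gap'])
f=w['frame'].astype(int)
d=W[...,:2]-np.array([.5271,-.2985]);th=np.radians(76);ax=np.array([np.cos(th),np.sin(th)]);a=d@ax;b=d@np.array([ax[1],-ax[0]])
m=(f.sum(2)<330)&(f[...,0]-f[...,2]>10)&(Z>.015)&(Z<.06)&(abs(a)<.023)&(abs(b)<.06)
print(cv2.minAreaRect(np.stack([a[m],b[m]],1).astype(np.float32)),np.percentile(Z[m],[5,50,98]))
m=(Z>.1)&(Z<.16)&(abs(a)<.035)&(abs(b)<.02)
for s in (a<0,a>0):
    q=m&s;print('jaw',q.sum(),np.percentile(a[q],[1,99]),np.percentile(b[q],[1,99]),Z[q].min())
E
```

```text
t: 13.55
tcp_pos: [0.527, -0.2985, 0.3535]
ee_rot: [-2.475, -1.933, 0.0]
wrist_force: [0.1, 0.1, -2.6]
finger_gap: 0.054
[ 0.52693264 -0.29847901  0.35236972] [-2.47398182e+00 -1.93197450e+00  1.50495047e-03] 0.05384163765614107
((-0.00012126192450523376, -0.002672474831342697), (0.04595634713768959, 0.09604773670434952), 0.198235884308815) [0.01625257 0.02959323 0.03636505]
jaw 649 [-0.02617845 -0.01677555] [-0.0112564   0.01211469] 0.12282140639370501
jaw 632 [0.0166603  0.02613444] [-0.01125438  0.01230749] 0.12289566855193607
```

```bash
python3 -m inch '[[0,0.02,0.01,0,0,0.004,0.63],[0.001,0.04,0.01,0,0,0.006,0.63],[0.001,0.04,0.005,0,0,0.006,0.63],[0.001,0.04,0,0,0,0.006,0.63],[0.001,0.04,0,0,0,0.006,0.63],[0.001,0.04,0,0,0,0.006,0.63],[0.001,0.04,0,0,0,0.006,0.63],[0.001,0.04,0,0,0,0.006,0.63],[0.001,0.04,0,0,0,0.006,0.63],[0.001,0.04,0,0,0,0,0.63],[0.001,0.04,0,0,0,0,0.63],[0,0.04,0,0,0,0,0.63]]'
python3 -m inch '[[0,0.04,0,0,0,0,0.63],[0,0.04,0,0,0,0,0.63],[0,0.04,0,0,0,0,0.63],[0,0.03,0,0,0,0,0.63],[0,0.02,0,0,0,0,0.63],[0,0.011,0,0,0,0,0.63],[0,0,0,0,0,0,0.63],[0,0,0,0,0,0,0.63],[0,0,0,0,0,0,0.63]]'
cat > e.py <<'E'
from h import *
w=cap('wrist','w12.png');W=world(w);Z=W[...,2];st=r.get_state();print(st['tcp_pos'],st['ee_rot'],st['finger_gap'],np.degrees(2*np.arctan2(st['ee_rot'][1],st['ee_rot'][0]))%360)
f=w['frame'].astype(int)
m=(Z>.036)&(Z<.055)&(abs(W[...,0]-.537)<.07)&(abs(W[...,1]-.343)<.07)
k,l,s,c=cv2.connectedComponentsWithStats(m.astype(np.uint8));i=1+s[1:,4].argmax()
print('rim',s[i],cv2.minAreaRect(W[l==i][:,:2].astype(np.float32)))
o=st['tcp_pos'][:2]
m=(Z>.08)&(Z<st['tcp_pos'][2]-.2)&(np.hypot(*(W[...,:2]-o).transpose(2,0,1))<.05)
print('jaws',m.sum(),cv2.minAreaRect(W[m][:,:2].astype(np.float32)),Z[m].min())
E
python3 e.py
```

```text
t: 14.8
tcp_pos: [0.5361, 0.1638, 0.3782]
ee_rot: [-2.423, -1.997, 0.003]
wrist_force: [-0.0, -0.2, -0.9]
finger_gap: 0.0541
t: 15.7
tcp_pos: [0.5372, 0.3414, 0.3794]
ee_rot: [2.426, 1.996, -0.0]
wrist_force: [-0.3, -0.6, -1.9]
finger_gap: 0.0541
[0.5372813  0.3413441  0.37950647] [2.42615743e+00 1.99538586e+00 7.76494306e-05] 0.05397322146339086 78.8709698200558
rim [ 224  139   84   59 2140] ((0.5365546345710754, 0.34295159578323364), (0.08308321982622147, 0.060057129710912704), 79.08079528808594)
jaws 1110 ((0.5380480885505676, 0.34120962023735046), (0.05301625654101372, 0.024115601554512978), 79.17292785644531) 0.14822003977711712
```

Jaws and caddy agree within 2 mm and 0.1°. Lowering.

```bash
python3 -m inch '[[-0.001,0.0015,-0.02,0,0,0.003,0.63],[0,0,-0.03,0,0,0,0.63],[0,0,-0.03,0,0,0,0.63],[0,0,-0.02,0,0,0,0.63],[0,0,-0.015,0,0,0,0.63],[0,0,-0.015,0,0,0,0.63],[0,0,-0.008,0,0,0,0.63],[0,0,0,0,0,0,0.63],[0,0,0,0,0,0,0.63]]'; python3 -m inch '[[0,0,-0.002,0,0,0,0.63],[0,0,0,0,0,0,0.63],[0,0,0,0,0,0,0.63]]';  python3 -m inch '[[0,0,-0.0015,0,0,0,0.63],[0,0,0,0,0,0,0.63],[0,0,0,0,0,0,0.63]]'
```

```text
t: 16.65
tcp_pos: [0.5363, 0.344, 0.2422]
ee_rot: [2.422, 2.001, 0.002]
wrist_force: [0.4, 0.3, -1.6]
finger_gap: 0.0537
t: 16.95
tcp_pos: [0.5361, 0.344, 0.2398]
ee_rot: [2.422, 2.001, 0.001]
wrist_force: [-0.2, -0.0, -1.1]
finger_gap: 0.0534
t: 17.25
tcp_pos: [0.5361, 0.3439, 0.2378]
ee_rot: [-2.422, -2.001, 0.0]
wrist_force: [0.4, 0.4, -1.8]
finger_gap: 0.0537
```

```bash
python3 -m inch '[[0,0,-0.001,0,0,0,0.63],[0,0,0,0,0,0,0.63],[0,0,0,0,0,0,0.63]]'; python3 -m inch '[[0,0,-0.001,0,0,0,0.63],[0,0,0,0,0,0,0.63],[0,0,0,0,0,0,0.63]]'
```

```text
t: 17.55
tcp_pos: [0.5361, 0.3439, 0.2376]
ee_rot: [2.422, 2.001, 0.001]
wrist_force: [-1.6, -1.6, 4.9]
finger_gap: 0.0539
t: 17.85
tcp_pos: [0.5363, 0.3438, 0.2374]
ee_rot: [2.421, 2.0, 0.003]
wrist_force: [-2.1, -2.8, 6.9]
finger_gap: 0.0539
```

Touching the floor now; opening slowly.

```bash
python3 -m inch '[[0,0,0.0005,0,0,0,0.65],[0,0,0,0,0,0,0.67],[0,0,0,0,0,0,0.69],[0,0,0,0,0,0,0.71],[0,0,0,0,0,0,0.75],[0,0,0,0,0,0,0.8],[0,0,0,0,0,0,0.9],[0,0,0,0,0,0,1],[0,0,0,0,0,0,1],[0,0,0,0,0,0,1],[0,0,0,0,0,0,1]]'; python3 -m inch '[[0,0,0.005,0,0,0,1],[0,0,0.01,0,0,0,1],[0,0,0.02,0,0,0,1],[0,0,0.03,0,0,0,1],[0,0,0.04,0,0,0,1],[0,0,0.04,0,0,0,1],[0,0,0,0,0,0,1],[0,0,0,0,0,0,1]]'
python3 - <<'E'
from h import *
w=cap('wrist','w13.png');t=cap('top','t13.png');s=cap('side','s13.png')
W=world(w);Z=W[...,2];m=(Z>.102)&(Z<.125)&(abs(W[...,0]-.537)<.06)&(abs(W[...,1]-.343)<.06)
print(cv2.minAreaRect(W[m][:,:2].astype(np.float32)),np.median(Z[m]))
a=cv2.imread('pics/w13.png');b=cv2.imread('pics/t13.png')[130:270,130:350];c=cv2.imread('pics/s13.png')[160:340,180:330]
cv2.imwrite('pics/c13.png',np.vstack([np.hstack([cv2.resize(a,(400,300)),cv2.resize(c,(300,300))]),cv2.resize(b,(700,300))[:, :]]))
W=world(t);
for n,p in dict(can=(351,220),sign=(405,357),signfar=(410,245),pack=(334,312)).items(): print(n,W[int(p[1]*.64),int(p[0]*.64)].round(3))
E
```

```text
t: 18.95
tcp_pos: [0.5361, 0.3439, 0.2363]
ee_rot: [2.422, 2.001, 0.0]
wrist_force: [-0.8, -0.5, 0.7]
finger_gap: 0.0855
t: 19.75
tcp_pos: [0.536, 0.3439, 0.3842]
ee_rot: [2.421, 2.0, 0.007]
wrist_force: [-0.1, 0.1, -0.4]
finger_gap: 0.0853
((0.5365495085716248, 0.3441513776779175), (0.05892245098948479, 0.02653246559202671), 78.05851745605469) 0.10914663383251734
can [0.692 0.126 0.059]
sign [ 0.385 -0.175  0.016]
signfar [ 0.693 -0.061  0.041]
pack [0.419 0.056 0.055]
```

View pics/c13.png

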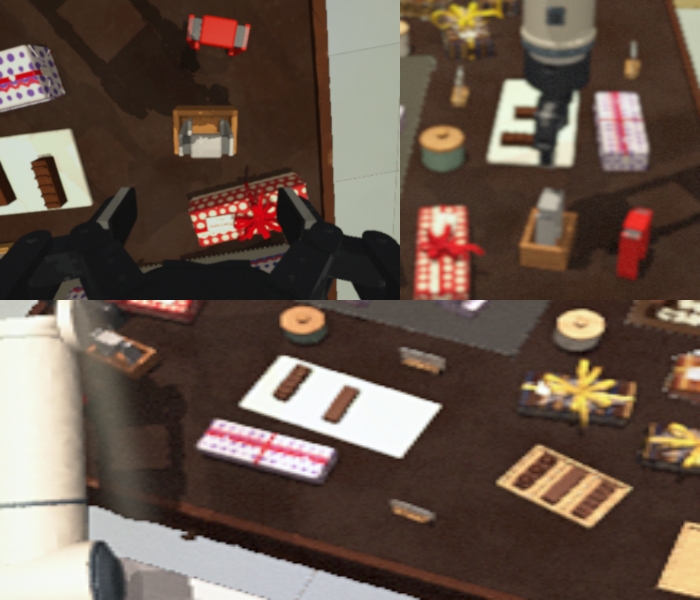

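The tongs are upright in their caddy with the top at 0.109, as at the start. The bar is in the tray, and the surroundings haven't moved. Handing in.

```bash
python3 -c "
from workcell import r
print(r.close_job(), r.get_state()['t'])"
```

```text
the job is handed in; nothing more can be done
the job is handed in; nothing more can be done
```

The job is done and handed in at about 20 s of the 51 s allowed. I took the bare steel tongs from the caddy and lifted the domed bar with them. I lowered it to light contact (about 7 N) in the empty compartment of the smaller tray and released it. The tongs went back into the caddy, and the gripper then moved clear.

**Last checks:**
- **Domed bar:** just after release it lay flat and centred to within about 1 mm, along the compartment. The final top view still shows it in the compartment. My numeric re-check of its outline after lifting away failed, because the mask picked up the tray walls, but the height was right.
- **Tongs:** they stand upright in the caddy with their top at 0.109 m, the same as at the start.
- **Other two bars and surroundings:** the flat and ridged bars look unmoved in the pictures. The canister, both price signs and the gift pack read the same to within a few millimetres.
- **One disagreement:** while squeezing the bar, the gripper read 42 mm over the arms instead of the expected 44 mm. The hold was firm and level all the same.

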